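# Shut the drinking-water valve in the drinks station's valve box

### The job

At the drinks station, shut off the water: push the grey cover of the white valve box aside along its rails, all the way to the end stop, then push the red valve handle inside fully shut (clockwise, as far as it goes). Only push: do not pinch or lift the cover or the red handle. Leave the blue handle, the glasses, spoon and sugar jar as they are.

Things in the scene. Friction and masses are not known exactly. Their poses are not given: they have to be found in the camera images.
- valve_box: White box fixed to the table, 180 mm (its x) by 487 mm (its y), 100 mm tall. Origin on the table; x is mid-width, y runs from -250 to +237 mm. Its x points away from the robot, y to the robot's left (yaw within 0.25 rad). y > 0: open compartment with two valves; y < 0: closed deck, top at z 90 mm. Rails along y (top at z 92 mm) carry the cover; side lips and end stops rise to z 100 mm.
- compartment (a point): Centre of the compartment's floor (box x 0, y 116, z 4 mm). Inside, the compartment spans box x -76 to +76 mm and y 0 to 232 mm.
- end_stop (a point): Centre of the inner face of the end stop at the deck's end (box y -245 mm, z 96 mm), where the cover's edge must arrive. The stop at the other end has its face at box y +232 mm.
- cover: Grey flat cover lying loose on the rails, 167 mm (x) by 236 mm (y), 6 mm thick, about 0.4 kg; origin at the centre of its underside (z 92 mm), axes as the box's. At first it covers the compartment (origin at box y +90 to +112 mm); it slides to the box's -y (robot's right) over the deck, up to box y -127 mm at the end stop. A push of 2 to 6 N slides it; nothing holds it down.
- rib (a point): Middle of the crest of the black rib that stands across the middle of the cover's top, 24 mm above the cover's underside. The rib is 110 mm long in x, 12 mm thick in y, and rises from 6 to 22 mm (crest 24 mm) above the cover's underside. Push on its left (+y) face; pressing both faces at once is pinching.
- red_handle (a joint): Angle of the red valve handle (rad). 0: open, handle points along the box's -x (towards the robot, along its pipe). Grows clockwise seen from above; 1.571: shut against its stop, handle points along the box's +y (crosswise to the pipe). Starts at 0 to 0.3, stays where it is left, turns with about 0.1 N m (2.5 N at 40 mm).
- red_pivot (a point): Point on the red handle's turning axis, at the handle's top (box z 82 mm). Box x is +20 mm, box y 60 or 150 mm. The handle is a straight bar from 9 mm behind this axis to 59 mm ahead of it, 14 mm wide, sides from box z 62 to 80 mm; below it are only the pipe (along x, 30 mm thick at most, up to z 43 mm) and the stem.
- red_tip (a point): Outer end of the red handle, on its top centreline, 58 mm from the pivot. The side to push on to shut it is the one that faces the box's -y when the handle is at 0; pressing both sides at once is pinching.
- blue_pivot (a point): The same point on the blue handle, an equal valve at the other of the two places (box y 60 or 150 mm); it must not be turned. Its joint starts at 0 to 0.1 rad.
- blue_tip (a point): Outer end of the blue handle, 58 mm from its pivot.
- glass_a: clear drinking glass, 66 mm across the rim, 85 mm tall, loose; origin at the centre of its underside. A bystander, to be left standing; beyond the box.
- glass_b: clear drinking glass, 66 mm across the rim, 85 mm tall, loose; origin at the centre of its underside. A bystander, to be left standing; beyond the box.
- glass_c: clear drinking glass, 66 mm across the rim, 85 mm tall, loose; origin at the centre of its underside. A bystander, to be left standing; between box and robot.
- spoon: Steel spoon with a wooden handle, lying on the table between box and robot, about 0.2 m long. A bystander.
- sugar_jar: White ceramic jar with a wooden lid, 60 mm across, 85 mm tall, loose, beyond the box; origin under its centre. A bystander.

How it is judged (in metres and radians):
On the way, in this order (a step that is already met when the one before it is completed fails the run):
1. the cover is pushed all the way aside (within 20 mm of its end stop), still on its rails (y of cover in the frame of valve_box below -0.107 m and z of cover in the frame of valve_box below 0.098 m), for 0.2 s.
2. the red handle is pushed shut (value of joint red_handle above 1.45 rad), for 0.2 s.
At the end, for the whole second after the job is handed in: The cover lies at rest on its rails within 20 mm of the far end stop, the red handle is within 7 degrees of fully shut, and the blue handle's end is within 15 mm of where it was (all of step 1 and value of joint red_handle above 1.45 rad and distance of blue_tip from where it was at the start of the episode below 0.015 m and linear speed of cover below 0.02 m/s); the robot touches nothing.
It fails at once if the cover is lifted or tipped off its rails (over 12 mm or 0.15 rad) (z of cover in the frame of valve_box above 0.104 m or angle between cover's own z axis and vertical above 0.15 rad).
It fails at once if the cover's rib is pinched (both faces pressed at once) (contact force between the fingers and cover_c3 above 1 N and contact force between the fingers and cover_c2 above 1 N).
It fails at once if the red handle is pinched (both sides pressed at once) (contact force between the fingers and red_handle_c3 above 1 N and contact force between the fingers and red_handle_c2 above 1 N).
It fails at once if the blue handle is turned (its end moves over 15 mm) (distance of blue_tip from where it was at the start of the episode above 0.015 m).
It fails at once if a glass, the spoon or the sugar jar is moved over 30 mm or tipped over 0.4 rad (distance of any of glass_a, glass_b, glass_c, spoon, sugar_jar from where it was at the start of the episode above 0.03 m or angle between any of glass_a, glass_b, glass_c, sugar_jar's own z axis and vertical above 0.4 rad).
It also fails if it takes over 48 s, if anything falls off the work surface, if the arm or the gripper's body presses on something with over 40 N, if the wrist force passes 120 N, or if a joint passes its speed limit or range.

### The arm

A 6-joint arm with a two-finger parallel gripper is mounted at the origin on the work surface. World frame = base frame: x ahead of the robot, y to its left, z up, the work surface at z = 0. Lengths are in m, angles in degrees, forces in N, time in s.
With the tool pointing down it reaches from about 0.4 to 0.825 m from the base axis. Payload 7 kg.
Tool frame: the origin (TCP) lies at the centre of the arm's flange, where the gripper is bolted on; the fingertips stand 178 mm ahead of it and the grasp point (between the pads) lies 159 mm ahead of it (tip_reach is the distance from the TCP to the fingertips, in m); z points along the fingers, y is the line along which they close (so a half turn about z gives the same grasp; the last joint's range is limited). The gripper opens to 88 mm and grips with 3 to 60 N. Pads are 19 mm wide; open, the fingers measure 130 mm over their backs; the gripper's body (78 mm by 193 mm) begins 47 mm behind the grasp point.
Start: joints at [84.861, 20.546, 0.682, 0, -70.136, -16.507], TCP at [0.249, 0.627, 0.405] pointing down, gripper open.
Joint ranges: [-176.03, 176.03], [-82.01, 121.73], [-58.28, 71.71], [-173.87, 95.51], [-174.79, -0.11], [-173.66, 173.66]. Speed limits (degrees/s): [136.94, 136.94, 172.46, 180, 180, 180].

### API

Orientations are given as [roll, pitch, yaw] about the fixed x, y, z axes, in that order (R = Rz(yaw) Ry(pitch) Rx(roll)).
In Python, from plant import * gives the robot as it stands.
- The arm moves only by the shell command python3 -m handwheel 'ROWS'. ROWS is JSON, a list of rows, each a list of 7 numbers: the opening, from -1 (shut) to 1 (fully open), then the shift along the tool's x, y, z as a fraction of full scale, then the turn, a rotation vector about the tool's x, y, z as a fraction of full scale. A call has 1 to 5 rows; each row shifts and turns the commanded pose from where the row before left it, along the tool's axes as they then stand; what a row does not reach is not made up. Full scale, the value 1, is 0.025 m for a shift and 6 degrees for a turn. A row lasts 1/8 s, in which the tool goes at most 62.5 mm and 10.7 degrees, less where a joint would pass 70% of its speed; a pose out of reach is approached as far as the arm can. A call with a number of a shift or a turn outside -1 to 1 is refused whole. A call with a gripper value outside its range is refused whole. The fingers move at their own pace and stop on an object; the grip force is fixed at half the most. Time passes only in rows, so rows that do not move let the fingers close. It gives the time, the measured TCP pose, the force, the opening and the grip force at its end, in the units of the state.
- get_obs(): the state, without advancing time (a new reading comes with each control period).
- snapshot(name): name is "scene" or "top" or "wrist"; returns a dict with "color" (400x640x3 uint8, red, green, blue), "fx", "fy", "cx", "cy" (pixels), "R" (3x3) and "t" (3): a world point X has camera coordinates R X + t; the wrist camera has in their place "tool_from_camera" (4x4, takes a point from camera to tool coordinates, whose origin is the TCP and whose axes are the flange's). Camera axes: x right, y down, z forward; pixel columns grow to the right and rows downward; lengths in m; the calibration is good to about 2 mm. A picture is of the moment at which its call begins: read the wrist's pose just before it. There is no depth.
- close_job(): hands the job in; it is judged then, once.
The state is a dict: "clock": time; "joint_pos": joint angles; "qvel": joint speeds; "tau": joint torques, N m; "tool_pos": TCP position; "orientation": TCP orientation; "force": force on the tool from outside, world axes, zero at the start; "moment": the same for the moment, N m; "opening": finger opening in m; "gripper_force": force on a finger pad.
Only numpy, scipy, OpenCV 4.12 (cv2) and the standard library are available. Lean on these libraries where they do the work, as an engineer would, in place of code of your own. Each camera call takes 0.05 s, during which the arm holds its last target. There are 200 camera calls.

## Working session

There is one attempt and no reset: what is moved stays moved. The work goes in short steps, Python scripts to look and compute and a shell command to move; the robot and the scene stay as the last step left them, time stands still between calls to the robot, and variables do not carry over. Pictures are saved under pics/ and viewed, at most 10 in all, crops included, and the job is handed in when it is done.

```bash
mkdir -p pics; ls; python3 - <<'E'
from plant import *
import cv2
o=get_obs();print({k:o[k] for k in('clock','tool_pos','orientation','opening','force')})
for n in('scene','top'):
    s=snapshot(n);cv2.imwrite(f'pics/{n}0.png',s['color'][:,:,::-1])
    print(n,s['fx'],s['fy'],s['cx'],s['cy'],s['R'],s['t'])
E
```

```text
pics
{'clock': 0.0, 'tool_pos': array([0.24891873, 0.62721345, 0.40373476]), 'orientation': array([ 1.79905716e+02, -1.01799150e-02, -2.16497954e+01]), 'opening': 0.0877701642200455, 'force': array([ 0.69454041, -0.13243506,  0.45673923])}
scene 465.39939671535103 465.39939671535103 319.1792474936183 195.58923278977895 [[-0.59684008  0.80235755  0.0020691 ]
 [ 0.53268197  0.39816558 -0.74680258]
 [-0.60002653 -0.44461954 -0.66504258]] [ 0.3962656  -0.20355244  1.37274421]
top 361.80621375636673 361.80621375636673 317.08923658415074 203.9508727258167 [[-0.01736416 -0.99955761 -0.02414665]
 [-0.98351842  0.02142261 -0.17953435]
 [ 0.17997221  0.02063121 -0.98345531]] [-0.02107464  0.57832842  0.77225722]
```

View pics/top0.png

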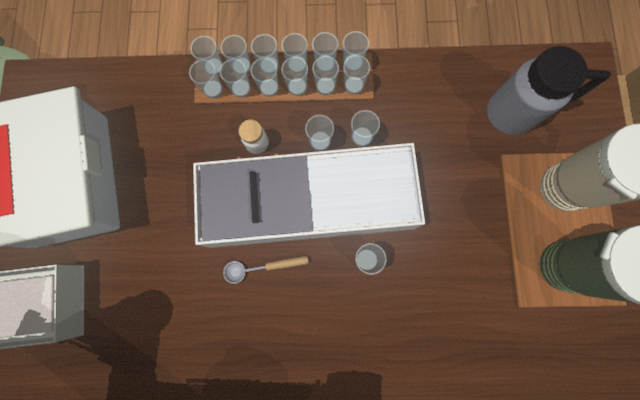

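View pics/scene0.png

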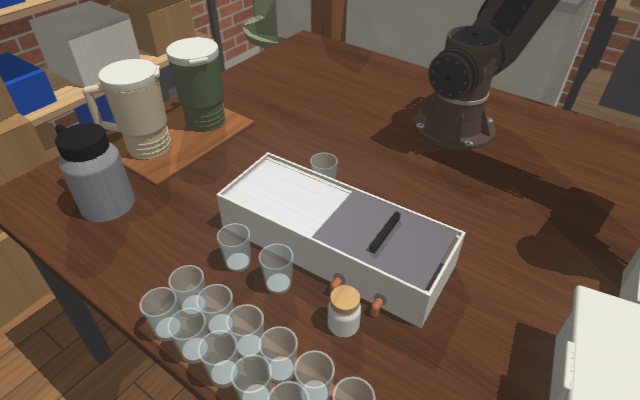

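Top view: the box's outer rim corners are near (194,162), (416,145), (424,226) and (196,243). The cover is on the left, the black rib is around (255,197), and glass_c at (371,259) and the spoon lie in front.

```bash
cat > h.py <<'E'
from plant import *
import cv2, numpy as np
def ray(s,uv,z):
    d=np.array([(uv[0]-s['cx'])/s['fx'],(uv[1]-s['cy'])/s['fy'],1.])
    R=np.array(s['R']);c=-R.T@np.array(s['t']);w=R.T@d
    return c+w*(z-c[2])/w[2]
E
python3 - <<'E'
from h import *
s=snapshot('top');im=s['color'];hsv=cv2.cvtColor(im,cv2.COLOR_RGB2HSV)
sub=np.zeros(im.shape[:2],np.uint8);sub[140:250,185:435]=1
# rib: darkest low-saturation pixels
m=((hsv[...,2]<55)&(hsv[...,1]<110)).astype(np.uint8)*sub
n,l,st,c=cv2.connectedComponentsWithStats(m)
for i in range(1,n):
    if st[i,4]>60:
        r=cv2.minAreaRect(np.argwhere(l==i)[:,::-1].astype(np.float32));print('dark',st[i],r,[ray(s,p,.116).round(3) for p in cv2.boxPoints(r)])
# cover+box non-brown
m=((hsv[...,1]<60)&(hsv[...,2]>150)).astype(np.uint8)*sub
m=((hsv[...,1]<70)&(hsv[...,2]>60)).astype(np.uint8)*sub
n,l,st,c=cv2.connectedComponentsWithStats(m);i=1+np.argmax(st[1:,4])
cn=cv2.findContours((l==i).astype(np.uint8),0,1)[0][0]
print(st[i],cv2.approxPolyDP(cv2.convexHull(cn),4,True)[:,0].tolist())
P={}
for n_,p in dict(FL=(194,162),FR=(416,145),NR=(424,226),NL=(196,243)).items(): P[n_]=ray(s,p,.1);print(n_,P[n_])
for a,b in('FL FR','NL NR','FL NL','FR NR') and [('FL','FR'),('NL','NR'),('FL','NL'),('FR','NR')]:
    d=P[a]-P[b];print(a,b,np.linalg.norm(d),np.degrees(np.arctan2(d[1],d[0])))
crop=cv2.resize(im[140:250,185:435],None,fx=3.2,fy=3.2,interpolation=cv2.INTER_CUBIC)
cv2.imwrite('pics/crop1.png',crop[:,:,::-1])
for n_,p,z in[('glassc',(371,245),.085),('spoonend',(308,261),.01)]:print(n_,ray(s,p,z))
E
```

```text
[  193   140   237   108 20737] [[419, 152], [429, 222], [360, 241], [195, 244], [194, 162], [308, 140], [413, 142]]
FL [0.66914777 0.23689951 0.1       ]
FR [ 0.69578588 -0.25272504  0.1       ]
NR [ 0.51696065 -0.25763672  0.1       ]
NL [0.49051149 0.2247342  0.1       ]
FL FR 0.4903486316010367 93.11411717309613
NL NR 0.4830954984406162 93.13847581708482
FL NL 0.17905003286386326 3.8958841008345932
FR NR 0.17889266614819532 1.5733128655814541
glassc [ 0.48024712 -0.14657306  0.085     ]
spoonend [ 0.45080775 -0.00795999  0.01      ]
```

View pics/crop1.png

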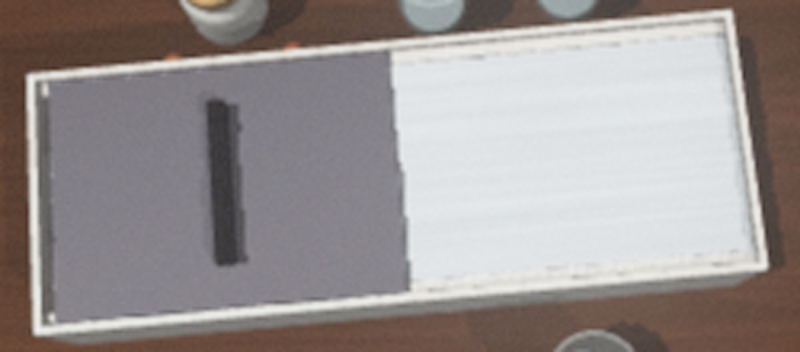

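Crop: rim edges agree with the estimate (490/483 by 179 mm against 487 by 180 given). The rib runs from crop (218,100) to (231,265), and the cover's right edge is at crop x≈400.

```bash
cat >> h.py <<'E'
YAW=np.radians(3.0);O=np.array([.5928,-.0057])
B=np.array([[np.cos(YAW),-np.sin(YAW)],[np.sin(YAW),np.cos(YAW)]])
def tobox(p): return B.T@(np.array(p)[:2]-O)
def toworld(b): return B@np.array(b)[:2]+O
E
python3 - <<'E'
from h import *
s=snapshot('top')
f=lambda u,v:(185+u/3.2,140+v/3.2)
for n,p,z in[('ribtop',f(218,100),.116),('ribbot',f(228,265),.116),('ribleft',f(213,180),.116),('coverR',f(400,160),.098),('coverL',f(49,200),.098)]:
    print(n,ray(s,f(0,0) if 0 else p,z).round(3),tobox(ray(s,p,z)).round(3))
for p in[(84,265),(84,340),(80,88),(118,228)]:print(p,[ray(s,p,z).round(3)[:2] for z in(0.1,.25)])
print('start',toworld((0,.14)))
E
```

```text
ribtop [0.64  0.102 0.116] [0.053 0.105]
ribbot [0.529 0.094 0.116] [-0.059  0.103]
ribleft [0.586 0.105 0.116] [-0.001  0.111]
coverR [ 0.6   -0.019  0.098] [ 0.007 -0.013]
coverL [0.578 0.22  0.098] [-0.003  0.226]
(84, 265) [array([0.449, 0.461]), array([0.445, 0.361])]
(84, 340) [array([0.298, 0.446]), array([0.324, 0.349])]
(80, 88) [array([0.854, 0.511]), array([0.771, 0.401])]
(118, 228) [array([0.526, 0.395]), array([0.507, 0.308])]
start [0.58547297 0.13410813]
```

```bash
python3 -m handwheel '[[-1,0,0,-1,0,0,1],[-1,0,0,-1,0,0,1],[-1,0,0,-1,0,0,1],[-1,0,0,-1,0,0,1],[-1,0,0,0,0,0,1]]'
python3 -m handwheel '[[-1,0,0,0,0,0,1],[-1,0,0,0,0,0,1],[-1,0,0,0,0,0,1],[-1,0,0,0,0,0,1],[-1,0,0,0,0,0,1]]'
python3 -m handwheel '[[-1,0,0,0,0,0,0.89],[-1,0,0,0,0,0,0],[-1,0,0,0,0,0,0]]'
```

```text
clock: 0.82
tool_pos: [0.2491, 0.6275, 0.5072]
orientation: [-179.8, 0.1, -51.8]
force: [-0.9, -0.4, 0.6]
opening: 0.0431
gripper_force: 0.0
clock: 1.45
tool_pos: [0.249, 0.6274, 0.5044]
orientation: [180.0, -0.0, -81.8]
force: [-0.3, -0.3, 0.3]
opening: 0.0006
gripper_force: 0.0
clock: 1.82
tool_pos: [0.249, 0.6274, 0.5045]
orientation: [180.0, -0.0, -86.9]
force: [-0.5, -0.5, 0.7]
opening: 0.0004
gripper_force: 0.0
```

```bash
python3 -m handwheel '[[-1,1,0,0,0,0,0],[-1,1,0,0,0,0,0],[-1,1,0,0,0,0,0],[-1,1,0,0,0,0,0],[-1,1,0,0,0,0,0]]'
python3 -m handwheel '[[-1,1,0,0,0,0,0],[-1,1,0,0,0,0,0],[-1,1,0,0,0,0,0],[-1,1,-1,0,0,0,0],[-1,1,-1,0,0,0,0]]'
python3 -m handwheel '[[-1,1,-1,0,0,0,0],[-1,1,-1,0,0,0,0],[-1,1,-1,0,0,0,0],[-1,1,-1,0,0,0,0],[-1,1,-1,0,0,0,0]]'
python3 -m handwheel '[[-1,1,-1,0,0,0,0],[-1,1,-1,0,0,0,0],[-1,1,-1,0,0,0,0],[-1,1,-1,0,0,0,0],[-1,1,-1,0,0,0,0]]'
python3 -m handwheel '[[-1,0,-0.4,0,0,0,0],[-1,0,0,0,0,0,0],[-1,0,0,0,0,0,0]]'
python3 - <<'E'
from h import *
o=get_obs();print(o['tool_pos'],o['orientation'],tobox(o['tool_pos']),o['clock'])
s=snapshot('wrist');cv2.imwrite('pics/w1.png',s['color'][:,:,::-1]);print(s['tool_from_camera'],s['fx'])
E
```

```text
clock: 2.45
tool_pos: [0.2556, 0.5016, 0.5047]
orientation: [-180.0, 0.0, -86.9]
force: [0.3, 0.1, -0.3]
opening: 0.0004
gripper_force: 0.0
clock: 3.08
tool_pos: [0.3124, 0.3794, 0.5051]
orientation: [-180.0, 0.1, -86.8]
force: [1.0, -0.4, -0.3]
opening: 0.0005
gripper_force: 0.0
clock: 3.7
tool_pos: [0.4442, 0.2611, 0.5048]
orientation: [-180.0, 0.0, -86.9]
force: [-0.3, 1.1, -0.0]
opening: 0.0004
gripper_force: 0.0
clock: 4.32
tool_pos: [0.5756, 0.1429, 0.5048]
orientation: [-180.0, 0.0, -86.9]
force: [0.2, -0.2, -0.1]
opening: 0.0004
gripper_force: 0.0
clock: 4.7
tool_pos: [0.5843, 0.1449, 0.5047]
orientation: [180.0, 0.0, -86.9]
force: [0.3, -0.1, 0.9]
opening: 0.0005
gripper_force: 0.0
[0.58431604 0.14490042 0.50472457] [ 1.79994670e+02  8.43699664e-03 -8.69235204e+01] [-0.00059052  0.15083804] 4.7
[[ 4.59448444e-04 -9.52611141e-01 -3.04190404e-01  8.25598301e-02]
 [ 9.99999554e-01  6.88807608e-04 -6.46692203e-04 -2.95752286e-04]
 [ 8.25574863e-04 -3.04189971e-01  9.52611033e-01  2.02614088e-02]
 [ 0.00000000e+00  0.00000000e+00  0.00000000e+00  1.00000000e+00]] 298.11963267775053
```

View pics/w1.png

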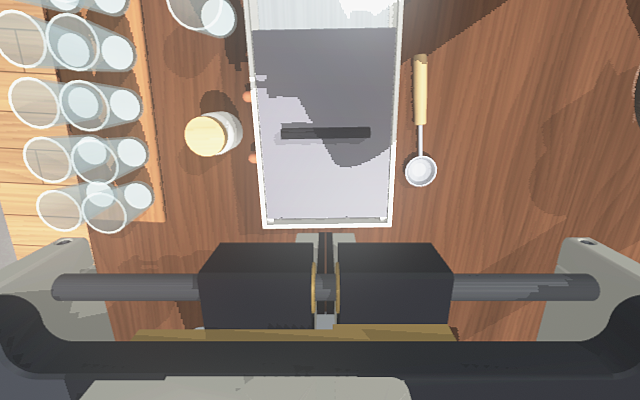

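Wrist view: the rib is at (325,133), square to the tool and centred, with the fingers at (325,270) behind it on its +y side. Descend.

```bash
python3 -m handwheel '[[-1,0,0,1,0,0,0],[-1,0,0,1,0,0,0],[-1,0,0,1,0,0,0],[-1,0,0,1,0,0,0],[-1,0,0,1,0,0,0]]' >/dev/null
python3 -m handwheel '[[-1,0,0,1,0,0,0],[-1,0,0,1,0,0,0],[-1,0,0,0.8,0,0,0],[-1,0,0,0.6,0,0,0],[-1,0,0,0.5,0,0,0]]'
python3 -m handwheel '[[-1,0,0,0,0,0,0],[-1,0.4,0,0,0,0,0],[-1,0.4,0,0,0,0,0],[-1,0.2,0,0,0,0,0],[-1,0.2,0,0,0,0,0]]'
python3 -m handwheel '[[-1,0.2,0,0,0,0,0],[-1,0.2,0,0,0,0,0],[-1,0.2,0,0,0,0,0],[-1,0,0,0,0,0,0]]'
```

```text
clock: 6.0
tool_pos: [0.5847, 0.1448, 0.2819]
orientation: [-180.0, 0.0, -86.9]
force: [0.2, -0.1, 0.4]
opening: 0.0
gripper_force: 0.0
clock: 6.62
tool_pos: [0.5867, 0.1142, 0.2827]
orientation: [-179.9, 0.1, -87.0]
force: [0.2, 2.2, 2.0]
opening: 0.0003
gripper_force: 1.4
clock: 7.12
tool_pos: [0.5873, 0.0991, 0.2822]
orientation: [-180.0, -0.0, -87.0]
force: [0.6, 1.6, 1.6]
opening: 0.0006
gripper_force: 0.9
```

```bash
for i in 1; do python3 -m handwheel '[[-1,0.3,0,0,0,0,0],[-1,0.4,0,0,0,0,0],[-1,0.4,0,0,0,0,0],[-1,0.4,0,0,0,0,0],[-1,0.4,0,0,0,0,0]]'
python3 -m handwheel '[[-1,0.4,0,0,0,0,0],[-1,0.4,0,0,0,0,0],[-1,0.4,0,0,0,0,0],[-1,0.4,0,0,0,0,0],[-1,0.4,0,0,0,0,0]]'
python3 -m handwheel '[[-1,0.4,0,0,0,0,0],[-1,0.4,0,0,0,0,0],[-1,0.4,0,0,0,0,0],[-1,0.4,0,0,0,0,0],[-1,0.3,0,0,0,0,0]]'; done
python3 -m handwheel '[[-1,0.3,0,0,0,0,0],[-1,0.3,0,0,0,0,0],[-1,0.3,0,0,0,0,0],[-1,0.3,0,0,0,0,0],[-1,0.2,0,0,0,0,0]]'
python3 - <<'E'
from h import *
o=get_obs();print(tobox(o['tool_pos']))
E
```

```text
clock: 7.75
tool_pos: [0.5898, 0.0512, 0.2822]
orientation: [-180.0, 0.0, -87.0]
force: [1.1, 4.2, 2.0]
opening: 0.0002
gripper_force: 1.9
clock: 8.38
tool_pos: [0.5925, 0.0015, 0.2822]
orientation: [-180.0, 0.0, -87.0]
force: [2.5, 4.0, -0.0]
opening: 0.0003
gripper_force: 2.1
clock: 9.0
tool_pos: [0.5951, -0.046, 0.2822]
orientation: [-180.0, 0.0, -87.0]
force: [3.8, 5.2, 1.0]
opening: 0.0003
gripper_force: 2.1
clock: 9.62
tool_pos: [0.5968, -0.0808, 0.282]
orientation: [-180.0, 0.0, -87.0]
force: [3.9, 4.2, -0.3]
opening: 0.0004
gripper_force: 2.2
[ 3.33001509e-05 -7.51936542e-02]
```

```bash
python3 -m handwheel '[[-1,0.3,0,0,0,0,0],[-1,0.2,0,0,0,0,0],[-1,0.2,0,0,0,0,0],[-1,0.2,0,0,0,0,0],[-1,0.1,0,0,0,0,0]]'
python3 -m handwheel '[[-1,0.1,0,0,0,0,0],[-1,0.1,0,0,0,0,0],[-1,0.1,0,0,0,0,0],[-1,0,0,0,0,0,0]]'
python3 - <<'E'
from h import *
o=get_obs();print(tobox(o['tool_pos']))
E
```

```text
clock: 10.25
tool_pos: [0.5981, -0.1056, 0.2821]
orientation: [-180.0, 0.0, -87.0]
force: [3.7, 5.1, 0.6]
opening: 0.0006
gripper_force: 2.2
clock: 10.75
tool_pos: [0.5981, -0.1131, 0.2819]
orientation: [179.9, -0.0, -87.0]
force: [1.8, 3.1, 0.2]
opening: 0.0008
gripper_force: 1.3
[-0.00028446 -0.10750933]
```

```bash
python3 -m handwheel '[[-1,0.1,0,0,0,0,0],[-1,0.1,0,0,0,0,0],[-1,0,0,0,0,0,0]]'
python3 -m handwheel '[[-1,0.1,0,0,0,0,0],[-1,0.1,0,0,0,0,0],[-1,0,0,0,0,0,0]]'
```

```text
clock: 11.12
tool_pos: [0.5982, -0.1151, 0.282]
orientation: [180.0, 0.2, -87.0]
force: [-2.2, 22.2, 4.8]
opening: 0.0
gripper_force: 11.1
clock: 11.5
tool_pos: [0.5982, -0.1165, 0.282]
orientation: [-180.0, 0.6, -87.0]
force: [-6.9, 46.5, 12.9]
opening: 0.0008
gripper_force: 23.3
```

End stop reached (force up to 46 N). Back off, rise and look into the compartment.

```bash
python3 -m handwheel '[[-1,-0.4,0,0,0,0,0],[-1,-0.8,0,0,0,0,0],[-1,-0.4,0,-1,0,0,0],[-1,0,0,-1,0,0,0],[-1,0,0,-1,0,0,0]]'
python3 -m handwheel '[[-1,-1,0,-1,0,0,0],[-1,-1,0,-1,0,0,0],[-1,-1,0,0,0,0,0],[-1,-1,0,0,0,0,0],[-1,0,0,0,0,0,0]]'
python3 - <<'E'
from h import *
o=get_obs();print(o['tool_pos'],o['orientation'],tobox(o['tool_pos']))
s=snapshot('wrist');cv2.imwrite('pics/w2.png',s['color'][:,:,::-1])
s=snapshot('scene');cv2.imwrite('pics/s2.png',s['color'][:,:,::-1])
s=snapshot('top');cv2.imwrite('pics/t2.png',s['color'][:,:,::-1])
E
```

```text
clock: 12.12
tool_pos: [0.5962, -0.0829, 0.3574]
orientation: [179.9, -0.1, -87.0]
force: [0.1, -0.6, -0.5]
opening: 0.0009
gripper_force: 0.0
clock: 12.75
tool_pos: [0.591, 0.018, 0.4068]
orientation: [179.9, -0.0, -86.9]
force: [0.4, -0.4, 0.4]
opening: 0.0005
gripper_force: 0.0
[0.59103982 0.01799691 0.40677557] [ 1.79923590e+02 -4.40872341e-02 -8.69221748e+01] [-0.00051757  0.02375656]
```

View pics/w2.png

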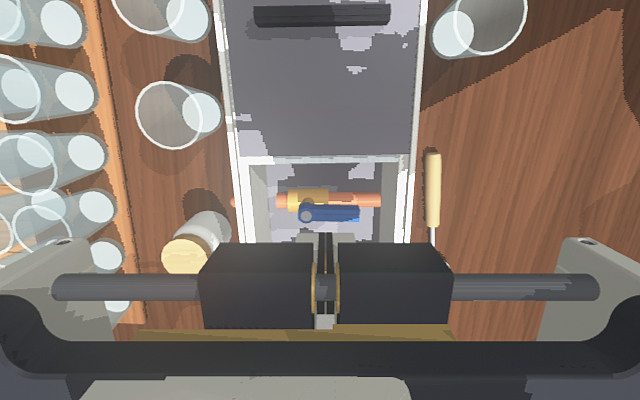

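View pics/t2.png

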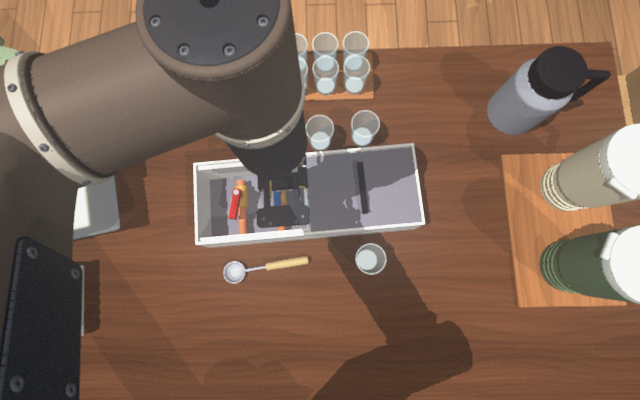

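Blue is at box y 60: wrist view (335,213). Red is at box y 150: top view, red bar near (236,205). The cover lies at the deck end.

```bash
python3 - <<'E'
from h import *
s=snapshot('top');hsv=cv2.cvtColor(s['color'],cv2.COLOR_RGB2HSV)
m=(((hsv[...,0]<5)|(hsv[...,0]>174))&(hsv[...,1]>180)&(hsv[...,2]>90)).astype(np.uint8)
m[:, :190]=0;m[:,310:]=0;m[:150]=0;m[250:]=0
n,l,st,c=cv2.connectedComponentsWithStats(m);i=1+np.argmax(st[1:,4])
r=cv2.minAreaRect(np.argwhere(l==i)[:,::-1].astype(np.float32));print(st[i],r)
b=[tobox(ray(s,p,.078)) for p in cv2.boxPoints(r)];print(np.round(b,3))
m=((abs(hsv[...,2].astype(int)-80)<40)&(hsv[...,1]<60)).astype(np.uint8)
print('rib',tobox(ray(s,(363,188),.116)))
for y in(.108,):print(toworld((-.022,y)))
E
```

```text
Traceback (most recent call last):
ValueError: attempt to get argmax of an empty sequence
```

```bash
python3 - <<'E'
from h import *
s=snapshot('top');c=s['color'].astype(int)
m=((c[...,0]>90)&(c[...,0]>2.3*c[...,1])&(c[...,0]>2.3*c[...,2])).astype(np.uint8)
print(c[205,236],c[200,236])
m[:, :190]=0;m[:,310:]=0;m[:150]=0;m[250:]=0
r=cv2.minAreaRect(np.argwhere(m>0)[:,::-1].astype(np.float32));print(m.sum(),r)
print(np.round([tobox(ray(s,p,.08)) for p in cv2.boxPoints(r)],3))
print('rib',tobox(ray(s,(363,188),.116)),toworld((-.022,.108)))
E
```

```text
[209  76  72] [186  73  69]
152 ((234.12147521972656, 203.2374267578125), (6.127921104431152, 29.423377990722656), 10.784297943115234)
[[-0.036  0.17 ]
 [ 0.028  0.157]
 [ 0.024  0.143]
 [-0.04   0.157]]
rib [-0.00117746 -0.12556723] [0.56517787 0.1010006 ]
```

```bash
python3 -m handwheel '[[-1,-1,0.42,0,0,0,0],[-1,-1,0.5,0,0,0,0],[-1,-1,0.5,0,0,0,0],[-1,-0.53,0,0,0,0,0],[-1,0,0,0,0,0,0]]' 
python3 -m handwheel '[[-1,0,0,1,0,0,0],[-1,0,0,1,0,0,0],[-1,0,0,1,0,0,0],[-1,0,0,0,0,0,0]]'
python3 - <<'E'
from h import *
o=get_obs();print(o['tool_pos'],tobox(o['tool_pos']))
s=snapshot('wrist');cv2.imwrite('pics/w3.png',s['color'][:,:,::-1])
s=snapshot('scene');cv2.imwrite('pics/s3.png',cv2.resize(s['color'][140:340,200:480,::-1],None,fx=2.8,fy=2.8))
E
```

```text
clock: 13.62
tool_pos: [0.5518, 0.1036, 0.4072]
orientation: [-180.0, -0.0, -86.9]
force: [0.3, 0.6, 0.5]
opening: 0.0002
gripper_force: 0.0
clock: 14.12
tool_pos: [0.5513, 0.1023, 0.3303]
orientation: [179.8, -0.1, -87.1]
force: [0.2, 0.4, 0.2]
opening: 0.0011
gripper_force: 0.0
[0.55133901 0.10228619 0.33029704] [-0.03575261  0.1100081 ]
```

View pics/s3.png

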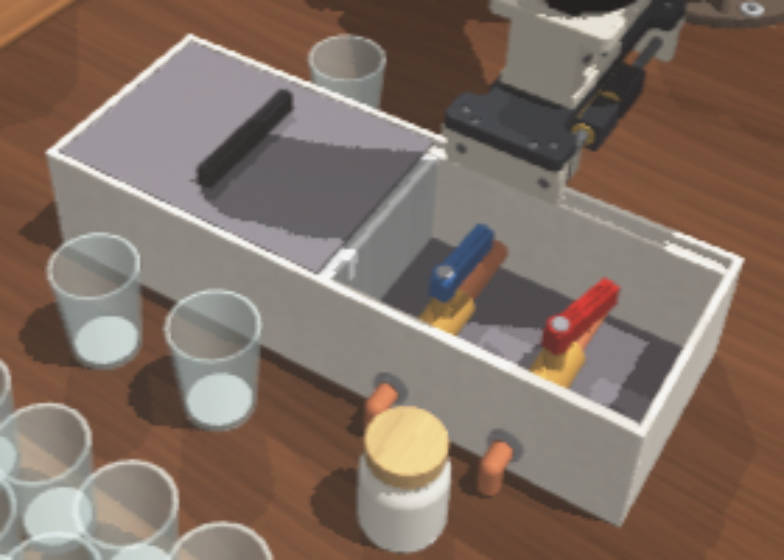

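```bash
python3 - <<'E'
from h import *
s=snapshot('scene')
def pr(b,z):
    w=toworld(b);p=np.array(s['R'])@np.array([*w,z])+s['t'];u=p[:2]/p[2]*s['fx']+[s['cx'],s['cy']]
    return ((u-[200,140])*2.8).round()
for n,b,z in[('tip',(-.036,.11),.152),('tip+x',(-.015,.11),.152),('tip-x',(-.057,.11),.152),('tip+y',(-.036,.12),.152),('body',(-.036,.11),.218),('body+',(.06,.07),.218),('body+',(.06,.149),.218),('redpivot',(.02,.15),.082),('bluetip',(-.038,.06),.082)]:print(n,pr(b,z))
E
```

```text
tip [552. 181.]
tip+x [538. 198.]
tip-x [565. 164.]
tip+y [565. 186.]
body [563. 107.]
body+ [436. 166.]
body+ [551. 215.]
redpivot [556. 324.]
bluetip [481. 223.]
```

View pics/w3.png

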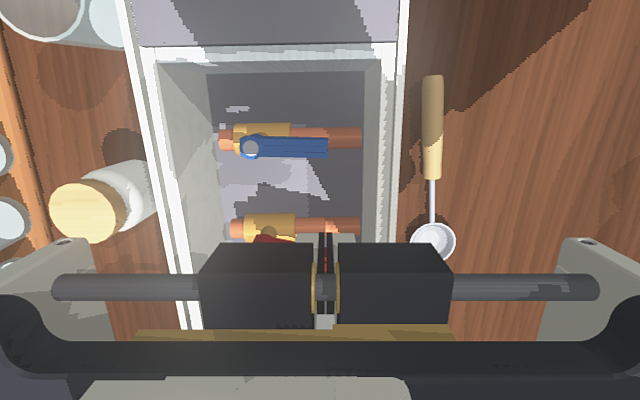

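Scene crop agrees with projection: red pivot seen near (560,322), predicted (556,324), and the fingertips are clear between the handles. Descend and push.

```bash
python3 -m handwheel '[[-1,0,0,0.9,0,0,0],[-1,0,0,0.9,0,0,0],[-1,0,0,0.8,0,0,0],[-1,0,0,0.8,0,0,0],[-1,0,0,0,0,0,0]]' 
python3 -m handwheel '[[-1,-0.3,0,0,0,0,0],[-1,-0.3,0,0,0,0,0],[-1,-0.3,0,0,0,0,0],[-1,-0.3,0,0,0,0,0],[-1,0,0,0,0,0,0]]'
python3 - <<'E'
from h import *
o=get_obs();print(o['tool_pos'],tobox(o['tool_pos']))
E
```

```text
clock: 14.9
tool_pos: [0.5515, 0.1032, 0.247]
orientation: [179.9, -0.0, -87.0]
force: [0.1, -0.6, -0.1]
opening: 0.0003
gripper_force: 0.0
clock: 15.52
tool_pos: [0.5499, 0.1339, 0.2473]
orientation: [-180.0, -0.0, -86.9]
force: [0.5, -0.3, -0.4]
opening: 0.0003
gripper_force: 0.0
[0.54986564 0.13391426 0.24725826] [-0.03556867  0.14166993]
```

```bash
python3 -m handwheel '[[-1,-0.3,0,0,0,0,0],[-1,-0.3,0,0,0,0,0],[-1,-0.3,-0.04,0,0,0,0],[-1,0,0,0,0,0,0]]' 
python3 -m handwheel '[[-1,-0.22,-0.2,0,0,0,0],[-1,-0.22,-0.24,0,0,0,0],[-1,0,0,0,0,0,0]]'
python3 - <<'E'
from h import *
o=get_obs();print(o['tool_pos'],tobox(o['tool_pos']))
E
```

```text
clock: 16.02
tool_pos: [0.5496, 0.1564, 0.247]
orientation: [180.0, 0.0, -87.0]
force: [-1.0, -0.6, 0.6]
opening: 0.0005
gripper_force: 0.4
clock: 16.4
tool_pos: [0.5605, 0.1681, 0.2469]
orientation: [-180.0, 0.0, -87.0]
force: [-2.0, 0.2, 0.3]
opening: 0.0005
gripper_force: 0.6
[0.5605014  0.16808346 0.24694964] [-0.02315921  0.17523567]
```

Contact is light (about 2 N). Finish the sweep towards +x.

```bash
python3 -m handwheel '[[-1,-0.12,-0.2,0,0,0,0],[-1,-0.1,-0.2,0,0,0,0],[-1,0,-0.1,0,0,0,0],[-1,0,0,0,0,0,0]]' 
python3 -m handwheel '[[-1,0,-0.12,0,0,0,0],[-1,0,-0.12,0,0,0,0],[-1,0,0,0,0,0,0]]'
python3 - <<'E'
from h import *
o=get_obs();print(o['tool_pos'],tobox(o['tool_pos']))
E
```

```text
clock: 16.9
tool_pos: [0.5728, 0.1736, 0.2473]
orientation: [-179.9, 0.0, -87.0]
force: [-1.8, 0.3, 0.3]
opening: 0.0004
gripper_force: 0.6
clock: 17.27
tool_pos: [0.5785, 0.1739, 0.2472]
orientation: [-180.0, 0.0, -87.0]
force: [-3.7, 2.4, -0.4]
opening: 0.0002
gripper_force: 1.6
[0.57854173 0.17391582 0.24723589] [-0.00483837  0.18011588]
```

```bash
python3 -m handwheel '[[-1,0,-0.1,0,0,0,0],[-1,0,0,0,0,0,0]]' 
python3 -m handwheel '[[-1,0,-0.1,0,0,0,0],[-1,0,0,0,0,0,0]]'
```

```text
clock: 17.52
tool_pos: [0.5794, 0.1738, 0.2469]
orientation: [179.8, -0.0, -87.0]
force: [-11.4, 3.7, 5.2]
opening: 0.0004
gripper_force: 5.7
clock: 17.77
tool_pos: [0.5803, 0.1737, 0.2466]
orientation: [179.6, -0.1, -87.0]
force: [-21.2, 6.0, 11.1]
opening: 0.0008
gripper_force: 10.1
```

The stop is reached. Withdraw to -x, rise and check.

```bash
python3 -m handwheel '[[-1,0,0.3,0,0,0,0],[-1,0,0.5,0,0,0,0],[-1,0,0,-0.5,0,0,0],[-1,0,0,-1,0,0,0],[-1,0,0,-1,0,0,0]]' >/dev/null
python3 -m handwheel '[[-1,0,0,-1,0,0,0],[-1,0,0,-1,0,0,0],[-1,0,0,-1,0,0,0],[-1,0,0,-1,0,0,0],[-1,0,0,0,0,0,0]]'
python3 - <<'E'
from h import *
s=snapshot('scene');cv2.imwrite('pics/s4.png',cv2.resize(s['color'][120:340,200:480,::-1],None,fx=2.7,fy=2.7))
E
```

```text
clock: 19.02
tool_pos: [0.564, 0.173, 0.4132]
orientation: [-179.7, 0.1, -87.0]
force: [0.2, 0.1, 0.2]
opening: 0.0003
gripper_force: 0.0
```

View pics/s4.png

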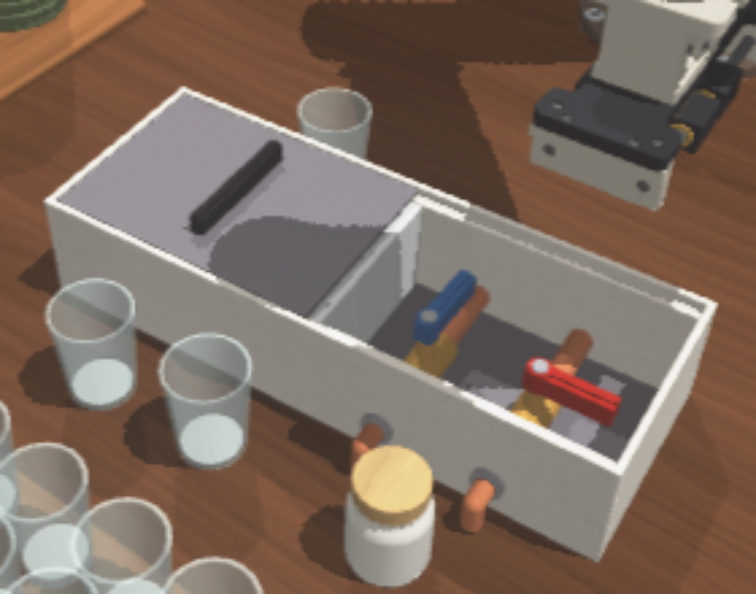

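The red handle, from (540,368) to (615,405), now lies crosswise and parallel to the box's long edge. The blue handle is unmoved, the cover sits at its stop, and the bystanders are still standing.

```bash
python3 -c "
from plant import *
print(close_job())"
```

```text
the job is handed in; nothing more can be done
None
```

The water is shut off: the cover was pushed to its end stop and the red handle pushed to its shut stop, both felt as a rise in force. In the last picture the blue handle, glasses and sugar jar looked untouched; the spoon was out of frame, but the arm never came near it. The job is handed in, but no verdict came back.

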